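Tip and push the tray of chocolate domes onto the marble slab

ROBOT

A 6-joint arm with a two-finger parallel gripper is mounted at the origin on the work surface. World frame = base frame: x ahead of the robot, y to its left, z up, the work surface at z = 0. Lengths are in mm, angles in rad, forces in N, time in s.
With the tool pointing down it reaches from about 275 to 750 mm from the base axis. Payload 10.2 kg.
Tool frame: the origin (TCP) lies on the front face of the gripper's body, between the roots of the fingers; the fingertips stand 73 mm ahead of it and the grasp point (between the pads) lies 54 mm ahead of it; z points along the fingers, y is the line along which they close (so a half turn about z gives the same grasp; the last joint's range is limited). The gripper opens to 85 mm and grips with 20 to 120 N. Pads are 22 mm wide; open, the fingers measure 114 mm over their backs; the gripper's body (76 mm by 85 mm) begins 54 mm behind the grasp point. The pads swing forward as they close: fully open they stand 13 mm farther back than shut.
Start: joints at [1.02, 0.313, 1.498, -0, 1.331, -0.223], TCP at [169.043, 497.048, 303.894] pointing down, gripper open.
Joint ranges: [-2.94, 2.94], [-0.97, 2.17], [0.19, 2.56], [-1.23, 4.37], [0.02, 3.11], [-2.88, 2.88]. Speed limits (rad/s): [2.39, 2.39, 3.01, 3.14, 3.14, 3.14].

INTERFACE

Orientations are given as a unit quaternion [w, x, y, z].
In Python, from rig import * gives the robot as it stands.
- The arm moves only by the tool step_arm, never from a script. Its argument "plan" is a list of rows, each an object with "offset": the shift along the tool's x, y, z in cm, a list of three; "rot": the turn, a rotation vector about the tool's x, y, z in degrees, a list of three; "gripper": the finger opening in cm, from 0 to 8.54. In form: [{"offset": [x, y, z], "rot": [wx, wy, wz], "gripper": gripper}, ...]. A call has 1 to 12 rows; each row is the pose to reach, as a shift and turn from the pose commanded when the call began, along the tool's axes at that moment; what a row does not reach only later rows make up. A row lasts 1/10 s, in which the tool goes at most 50 mm and 8.59 degrees, less where a joint would pass 70% of its speed; a pose out of reach is approached as far as the arm can. A call with a gripper value outside its range is refused whole. The fingers move at their own pace and stop on an object; "squeeze" is the grip in N (left out, the last holds). Time passes only in rows, so rows that repeat a pose let the fingers close. It gives the time, the measured TCP pose, the force, the opening and the grip force at its end, in the units of the state.
- sense(): the state, without advancing time (a new reading comes with each control period).
- capture(name): name is "side" or "top"; returns a dict with "color" (384x512x3 uint8, red, green, blue), "depth" (384x512 float32, mm along the optical axis (not along the pixel's ray), 0 where there is no reading), "vertical_fov" (degrees; the focal length in pixels is half the picture's height over the tangent of half this angle, whatever the lens; pixels are square), "cx", "cy" (the principal point, pixels), "rvec" (rotation vector, rad) and "tvec" (3), from world to camera coordinates, as OpenCV has them. Camera axes: x right, y down, z forward; pixel columns grow to the right and rows downward; lengths in mm; the calibration is good to about 2 mm. A picture is of the moment at which its call begins.
- finish_job(): hands the job in; it is judged then, once.
The state is a dict: "time_s": time; "joints": joint angles; "dq": joint speeds; "tau": joint torques, N m; "eef_pos": TCP position; "ee_rot": TCP orientation; "force": force on the tool from outside, world axes, zero at the start; "wrist_torque": the same for the moment, N m; "grip_width": opening from 0.0 (shut) to 1.0 (fully open); "grip_force": force on a finger pad.
Only numpy, scipy, OpenCV 4.12 (cv2) and the standard library are available. Lean on these libraries where they do the work, as an engineer would, in place of code of your own. Each camera call takes 0.05 s, during which the arm holds its last target. There are 200 camera calls.

TASK

Move the plywood tray that has the metal handle onto the marble slab without carrying it: lift its handle end over the slab's edge, set that end down on the slab with the other end still on the worktop, and let go. Then push the tray on until all of it stands flat on the slab, roughly square to it. Leave the other tray, the one without a handle, where it is.

Things in the scene. Friction and masses are not known exactly. Their poses are not given: they have to be found in the camera images.
- tray: Slick lacquered plywood tray, x 90, y 150, 40 high, walls 6 mm, 0.35-0.7 kg, domes fixed in it. Origin: underside centre, z up. Its +y end faces the slab within 6 deg, 20-75 mm short of it. That end alone bears an upright metal loop handle: 8 mm square legs and crossbar, 40 wide along x, 8 thick, centre at y = +71, top 82 above the underside; pinch from above over 40 or 8. -y end plain.
- slab: Fixed slab of pale marble, 300 mm (its x) by 260 mm (its y) by 15 mm thick, lying on the worktop. Origin: centre of its underside at worktop height, z up. The tray comes onto it over its long -y edge (130 mm from the origin), moving along the slab's +y.
- spare_tray: The other plywood tray, same size, axes and domes but with no handle. It stands beside the tray with the handle, about 40 mm between them, on either side. To be left alone.
Mind the look-alikes: they are no part of the job. What is shaped like the tray but orange or yellow is not meant.

How it is judged:
By the outcome, as a careful person would: the job done as asked, in the order asked, and still so for the second after the job is handed in, with the robot touching nothing.
It also fails if it takes over 54 s, if anything falls off the work surface, if the arm or the gripper's body presses on something with over 40 N, if the wrist force passes 120 N, or if a joint passes its speed limit or range.

## Working session

There is one attempt and no reset: what is moved stays moved. The work goes in short steps, Python scripts to look and compute and a tool call to move; the robot and the scene stay as the last step left them, time stands still between calls to the robot, and variables do not carry over. Pictures are saved under pics/ and viewed, at most 10 in all, crops included, and the job is handed in when it is done.

Besides the shell and the picture viewer there is one more tool, called after "Request:" by a JSON object that holds its "method" and its "body", one argument or row to a line. step_arm: Moves the arm, as the interface text tells. Its arguments: {"type":"object","properties":{"plan":{"type":"array"},"squeeze":{"type":"number"}},"required":["plan"]}

```bash
mkdir -p pics
cat > h.py <<'E'
from rig import *
import numpy as np, cv2
from scipy.spatial.transform import Rotation as R
def cam(n):
    c=capture(n); H,W=c["depth"].shape
    f=H/2/np.tan(np.radians(c["vertical_fov"]/2)); Rm=cv2.Rodrigues(np.array(c["rvec"],float))[0]
    d=c["depth"].astype(float); v,u=np.mgrid[:H,:W]
    P=np.stack([(u-c["cx"])/f*d,(v-c["cy"])/f*d,d],-1)
    c["P"]=(P-np.array(c["tvec"]).reshape(3))@Rm; c["P"][d==0]=np.nan
    return c
def save(c,n,s=None):
    im=c["color"][...,::-1]
    if s: im=cv2.resize(im[s[1]:s[3],s[0]:s[2]],None,fx=s[4],fy=s[4],interpolation=cv2.INTER_CUBIC)
    cv2.imwrite("pics/"+n,im)
E
python3 - <<'E'
from h import *
t=cam("top"); s=cam("side")
im=np.hstack([t["color"],s["color"]])[...,::-1]
cv2.imwrite("pics/a.png",cv2.resize(np.ascontiguousarray(np.vstack([t["color"]])[...,::-1]),(800,600)))
save(s,"b.png")
print(sense())
for u,v in [(100,100),(256,192),(400,300),(100,300),(400,100)]: print(u,v,t["P"][v,u].round())
E
```

```text
{'time_s': 0.1, 'joints': array([ 1.01960060e+00,  3.13397005e-01,  1.49832925e+00,  1.09022227e-05,
        1.33101127e+00, -2.23410646e-01]), 'dq': array([ 0.00025786, -0.00071947, -0.00158809,  0.00067273,  0.00077919,
       -0.00016439]), 'tau': array([ 3.51228766e-03, -4.12892246e+01, -2.60144269e+01, -1.84242963e-04,
        2.99239007e-03, -3.78438665e-05]), 'eef_pos': array([168.96235677, 496.92129581, 303.40274007]), 'ee_rot': array([-2.21106494e-04,  1.63161066e-01,  9.86599280e-01, -5.28034914e-04]), 'force': array([-0.37642292, -0.78798243,  0.26201355]), 'wrist_torque': array([-0.02289914,  0.02435547, -0.028983  ]), 'grip_force': 0.0, 'grip_width': 1.001368788002902}
100 100 [850. 265.  -2.]
256 192 [ 630. -102.    5.]
400 300 [ 386. -424.    3.]
100 300 [393. 237.  18.]
400 100 [ 853. -448.    2.]
```

View pics/a.png

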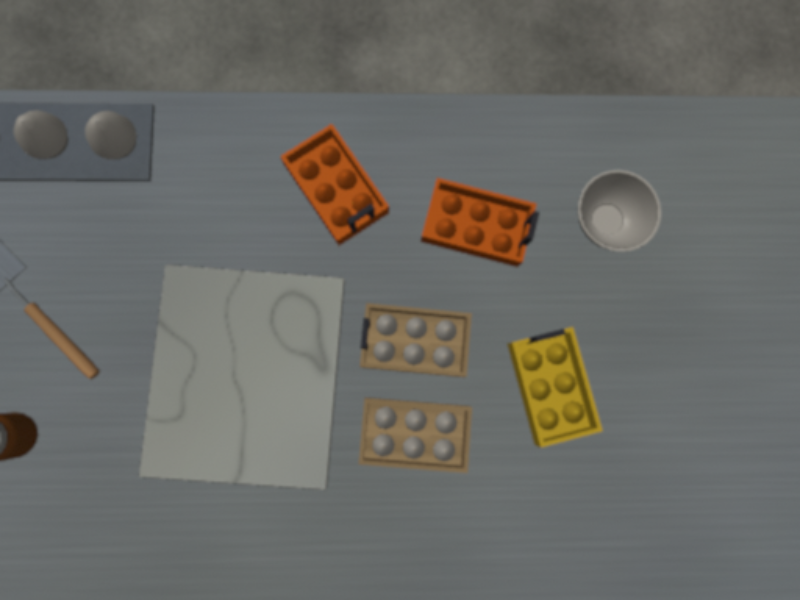

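View pics/b.png

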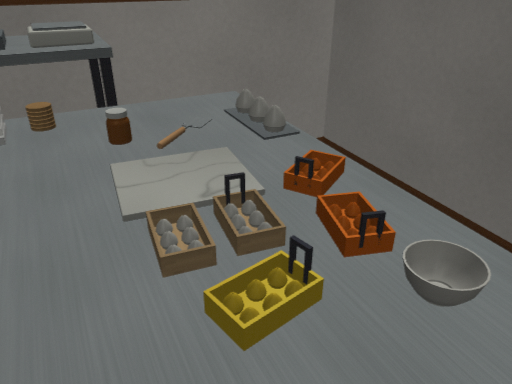

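In a.png (800x600), the plywood trays are at (416,340), with a dark handle at (365,333), and at (415,434), with none. The first is the tray and the second is the spare. Orange (335,185) and (480,222) and yellow (555,386) are look-alikes. The slab is at (240,378). b.png agrees: the handled tray is at (247,215) and the spare at (180,237).

```bash
cat >> h.py <<'E'
def ray(c,pts,z):
    H,W=c["depth"].shape; f=H/2/np.tan(np.radians(c["vertical_fov"]/2)); Rm=cv2.Rodrigues(np.array(c["rvec"],float))[0]
    t=np.array(c["tvec"]).reshape(3); o=-Rm.T@t
    p=np.asarray(pts,float).reshape(-1,2)
    d=np.c_[(p[:,0]-c["cx"])/f,(p[:,1]-c["cy"])/f,np.ones(len(p))]@Rm
    return o+d*((z-o[2])/d[:,2])[:,None]
def big(m,seed=None):
    n,l,st,_=cv2.connectedComponentsWithStats(m.astype(np.uint8))
    k=[i for i in range(1,n) if st[i,4]>200]
    return [((l==i).astype(np.uint8)) for i in k]
def box(m): 
    c=max(cv2.findContours(m,0,2)[0],key=cv2.contourArea); return cv2.boxPoints(cv2.minAreaRect(cv2.convexHull(c)))
E
python3 - <<'E'
from h import *
t=cam("top"); save(t,"c.png",(200,180,320,312,5))
hsv=cv2.cvtColor(t["color"],cv2.COLOR_RGB2HSV)
for p in [(240,218),(240,280),(150,240),(350,200),(233,213)]: print(p,hsv[p[1],p[0]],t["P"][p[1],p[0]].round())
for u,v in [(296,200),(296,280),(233,240)]: print(hsv[v-6:v+6:3,u].tolist())
m=(hsv[...,0]>8)&(hsv[...,0]<22)&(hsv[...,1]>70)&(hsv[...,1]<180)
m[:180]=0; m[:,:215]=0; m[:,310:]=0
for b in big(cv2.morphologyEx(m.astype(np.uint8),cv2.MORPH_CLOSE,np.ones((5,5)))):
    q=box(b); w=ray(t,q,40); print("wood",b.sum(),q.round(1).tolist(),w[:,:2].round().tolist(),np.linalg.norm(np.diff(w,axis=0),axis=1).round())
z=t["P"][...,2]; u=np.arange(512)
for lo in (110,):
    mm=(hsv[...,2]>hsv[300:370,230:500,2].mean()+12)&(hsv[...,1]<45); mm[:160]=0; mm[:,:80]=0; mm[:,224:]=0
    mm=cv2.morphologyEx(mm.astype(np.uint8),cv2.MORPH_CLOSE,np.ones((7,7)))
    for b in big(mm):
        q=box(b); w=ray(t,q,15); print("slab",b.sum(),q.round(1).tolist(),w[:,:2].round().tolist(),np.linalg.norm(np.diff(w,axis=0),axis=1).round())
d=(hsv[...,2]<60); d[:195]=0;d[230:]=0;d[:,:222]=0;d[:,245:]=0
ys,xs=np.nonzero(d);print("handle",len(xs),xs.min(),xs.max(),ys.min(),ys.max(),ray(t,[[xs.mean(),ys.mean()]],80).round(), ray(t,[[xs.min(),ys.mean()]],82).round())
E
```

```text
(240, 218) [ 18  99 142] [571. -65.   7.]
(240, 280) [ 17  50 132] [434. -65.  21.]
(150, 240) [ 39  14 125] [522. 134.  15.]
(350, 200) [ 83  10 107] [ 612. -319.   -0.]
(233, 213) [120  21  48] [576. -51.  83.]
[[90, 10, 106], [90, 12, 108], [18, 73, 123], [17, 103, 82]]
[[18, 102, 115], [17, 104, 113], [18, 104, 108], [17, 103, 106]]
[[18, 94, 114], [90, 10, 106], [90, 12, 108], [84, 12, 109]]
wood 1818 [[230.39999389648438, 234.39999389648438], [234.1999969482422, 194.0], [301.3999938964844, 200.3000030517578], [297.70001220703125, 240.6999969482422]] [[533.0, -45.0], [621.0, -53.0], [607.0, -201.0], [518.0, -191.0]] [ 89. 149.  89.]
wood 1977 [[229.60000610351562, 296.3999938964844], [233.0, 254.39999389648438], [301.70001220703125, 259.8999938964844], [298.3999938964844, 301.8999938964844]] [[401.0, -44.0], [490.0, -50.0], [477.0, -199.0], [388.0, -191.0]] [ 89. 150.  89.]
slab 15848 [[88.5999984741211, 304.0], [100.0999984741211, 167.5], [219.10000610351562, 177.5], [207.60000610351562, 314.0]] [[385.0, 262.0], [685.0, 251.0], [662.0, -18.0], [361.0, 5.0]] [301. 270. 302.]
handle 46 232 235 204 222 [[576. -52.  80.]] [[576. -49.  82.]]
```

View pics/c.png

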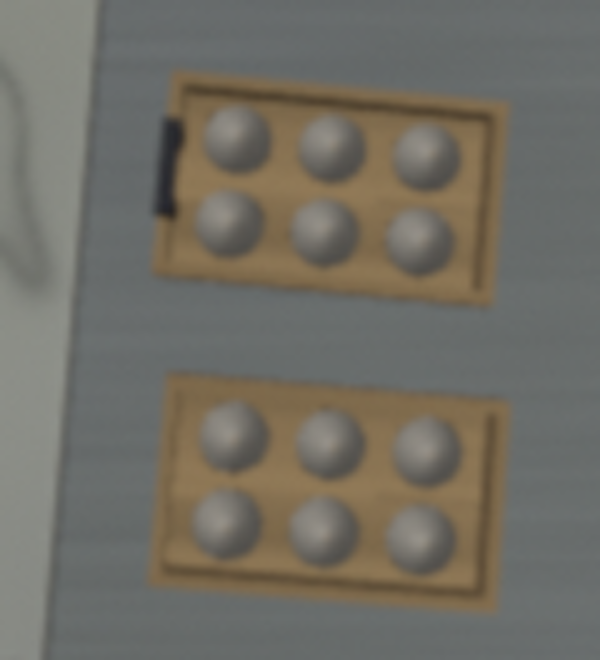

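The crop confirms it: the upper tray carries the dark handle at about (168,165), and the lower one has none. Tray centre is about (570,-122), yaw -5.6°. The handle is at (577,-52), height about 82. Slab yaw is about -4.1°, its edge is at y≈-13 here, and the gap is about 36 mm.

Request:
{"method": "step_arm", "body": {
  "plan": [
    {"offset": [-56.3, -38.8, 10.4], "rot": [0, 0, 76.8], "gripper": 6.5},
    {"offset": [-56.3, -38.8, 10.4], "rot": [0, 0, 76.8], "gripper": 6.5},
    {"offset": [-56.3, -38.8, 10.4], "rot": [0, 0, 76.8], "gripper": 6.5},
    {"offset": [-56.3, -38.8, 10.4], "rot": [0, 0, 76.8], "gripper": 6.5},
    {"offset": [-56.3, -38.8, 10.4], "rot": [0, 0, 76.8], "gripper": 6.5},
    {"offset": [-56.3, -38.8, 10.4], "rot": [0, 0, 76.8], "gripper": 6.5},
    {"offset": [-56.3, -38.8, 10.4], "rot": [0, 0, 76.8], "gripper": 6.5},
    {"offset": [-56.3, -38.8, 10.4], "rot": [0, 0, 76.8], "gripper": 6.5},
    {"offset": [-56.3, -38.8, 10.4], "rot": [0, 0, 76.8], "gripper": 6.5},
    {"offset": [-56.3, -38.8, 10.4], "rot": [0, 0, 76.8], "gripper": 6.5},
    {"offset": [-56.3, -38.8, 10.4], "rot": [0, 0, 76.8], "gripper": 6.5},
    {"offset": [-56.3, -38.8, 10.4], "rot": [0, 0, 76.8], "gripper": 6.5}
  ]
}}

```text
time_s: 1.35
eef_pos: [523.9, 19.1, 213.2]
ee_rot: [-0.0, 0.741, 0.672, -0.0]
force: [1.4, 0.7, 0.3]
grip_width: 0.764
grip_force: 0.0
```

```bash
cat >> h.py <<'E'
def goto(target,yaw):  # tool y axis at world angle yaw deg, tool pointing down
    s=sense(); q=s["ee_rot"]; r=R.from_quat([q[1],q[2],q[3],q[0]])
    a=np.radians(yaw); y=np.array([np.cos(a),np.sin(a),0]); z=np.array([0,0,-1.]); x=np.cross(y,z)
    g=R.from_matrix(np.c_[x,y,z])
    print("t",round(s["time_s"],2),"pos",s["eef_pos"].round(1),"F",s["force"].round(1),"off cm",(r.inv().apply(np.array(target)-s["eef_pos"])/10).round(2),"rot",np.degrees((r.inv()*g).as_rotvec()).round(1),"w",round(s["grip_width"],2))
E
python3 -c "
from h import *
goto([577,-52,118],-5.6)"
```

```text
t 1.35 pos [523.9  19.1 213.2] F [1.4 0.7 0.3] off cm [-6.56  5.98  9.52] rot [-0. -0. -0.] w 0.76
```

Request:
{"method": "step_arm", "body": {
  "plan": [
    {"offset": [-6.5, 6.0, 3], "rot": [0, 0, 0], "gripper": 6.5},
    {"offset": [-6.5, 6.0, 3], "rot": [0, 0, 0], "gripper": 6.5},
    {"offset": [-6.5, 6.0, 3], "rot": [0, 0, 0], "gripper": 6.5},
    {"offset": [-6.5, 6.0, 3], "rot": [0, 0, 0], "gripper": 6.5},
    {"offset": [-6.5, 6.0, 3], "rot": [0, 0, 0], "gripper": 6.5}
  ]
}}

```text
time_s: 1.85
eef_pos: [576.1, -48.6, 184.0]
ee_rot: [-0.0, 0.74, 0.672, 0.0]
force: [-0.1, 0.5, 0.5]
grip_width: 0.762
grip_force: 0.0
```

```bash
python3 -c "
from h import *
goto([577,-52,118],-5.6)
save(cam('side'),'d.png',(150,100,350,250,4))"
```

```text
t 1.85 pos [576.1 -48.6 184. ] F [-0.1  0.5  0.5] off cm [-0.33  0.12  6.6 ] rot [-0.  -0.   0.1] w 0.76
```

View pics/d.png

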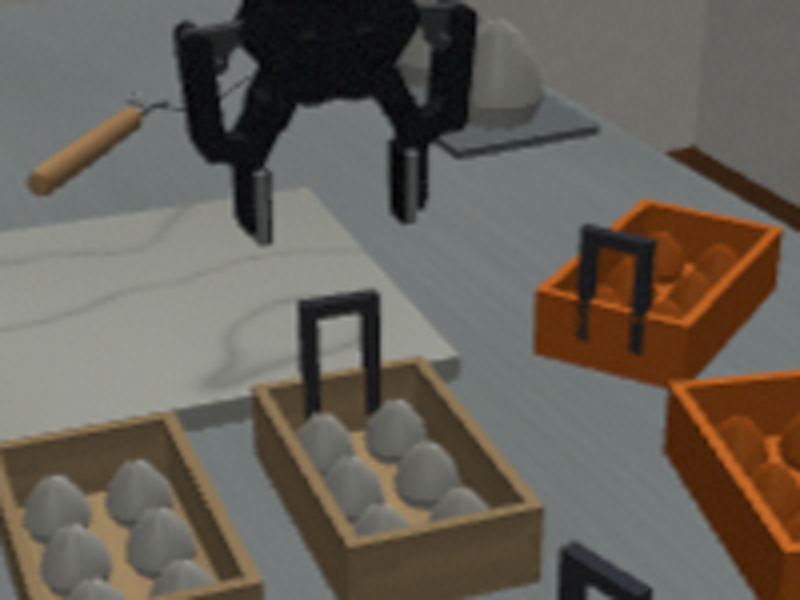

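The gripper stands centred above the handle: fingers at (252,205) and (408,185), handle at (340,330). I'll descend and pinch over the 40 mm width, with moderate grip.

Request:
{"method": "step_arm", "body": {
  "plan": [
    {"offset": [-0.3, 0.1, 3.5], "rot": [0, 0, 0], "gripper": 6.5},
    {"offset": [-0.3, 0.1, 6.6], "rot": [0, 0, 0], "gripper": 6.5},
    {"offset": [-0.3, 0.1, 6.6], "rot": [0, 0, 0], "gripper": 6.5},
    {"offset": [-0.3, 0.1, 6.6], "rot": [0, 0, 0], "gripper": 3.5},
    {"offset": [-0.3, 0.1, 6.6], "rot": [0, 0, 0], "gripper": 3.5},
    {"offset": [-0.3, 0.1, 6.6], "rot": [0, 0, 0], "gripper": 3.5},
    {"offset": [-0.3, 0.1, 6.6], "rot": [0, 0, 0], "gripper": 3.5},
    {"offset": [-0.3, 0.1, 6.6], "rot": [0, 0, 0], "gripper": 3.5}
  ],
  "squeeze": 45
}}

```text
time_s: 2.7
eef_pos: [578.0, -52.3, 120.0]
ee_rot: [0.001, 0.741, 0.672, 0.001]
force: [-1.3, 1.7, 6.6]
grip_width: 0.459
grip_force: 46.3
```

```bash
python3 -c "
from h import *
goto([577,-52,118],-5.6)"
```

```text
t 2.7 pos [578.  -52.3 120. ] F [-1.3  1.7  6.6] off cm [ 0.02 -0.1   0.2 ] rot [0.2 0.  0. ] w 0.46
```

Gripped at 39 mm opening. Next I tilt the tray up about its tail edge.

Request:
{"method": "step_arm", "body": {
  "plan": [
    {"offset": [-0.43, 0, -0.5], "rot": [0, 2, 0], "gripper": 3.5},
    {"offset": [-0.87, 0, -0.99], "rot": [0, 4, 0], "gripper": 3.5},
    {"offset": [-1.33, 0, -1.46], "rot": [0, 6, 0], "gripper": 3.5},
    {"offset": [-1.81, 0, -1.92], "rot": [0, 8, 0], "gripper": 3.5},
    {"offset": [-2.31, 0, -2.35], "rot": [0, 10, 0], "gripper": 3.5},
    {"offset": [-2.81, 0, -2.77], "rot": [0, 12, 0], "gripper": 3.5},
    {"offset": [-2.81, 0, -2.77], "rot": [0, 12, 0], "gripper": 3.5}
  ]
}}

```text
time_s: 3.4
eef_pos: [574.9, -81.3, 146.8]
ee_rot: [-0.069, 0.737, 0.668, 0.078]
force: [1.0, 1.0, 0.3]
grip_width: 0.457
grip_force: 45.7
```

```bash
python3 -c "
from h import *
goto([577,-52,118],-5.6)
save(cam('side'),'e.png',(150,100,350,250,4))"
```

```text
t 3.4 pos [574.9 -81.3 146.8] F [1.  1.  0.3] off cm [ 2.27 -0.08  3.43] rot [  0.2 -12.   -0. ] w 0.46
```

View pics/e.png

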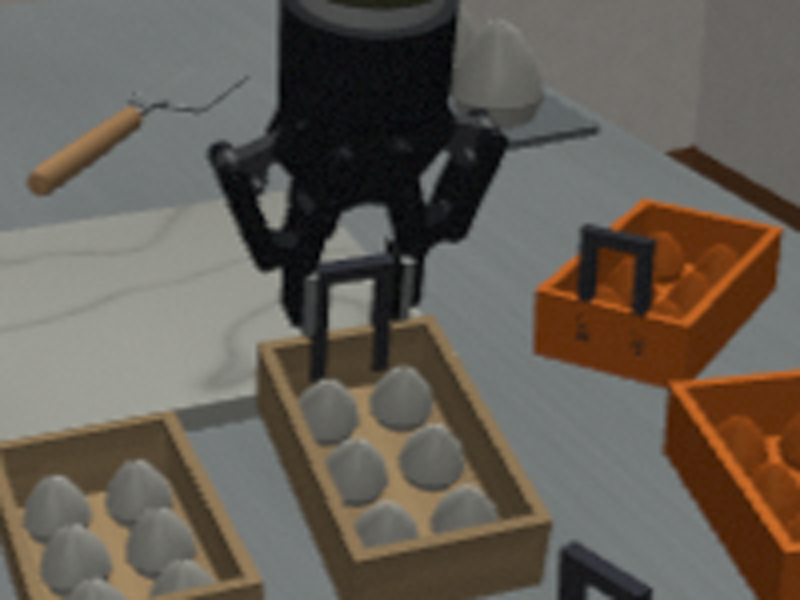

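Handle end is up, 12° pitch. Now forward about 100 mm onto the slab, with the tail dragging.

Request:
{"method": "step_arm", "body": {
  "plan": [
    {"offset": [0.94, -0.03, 0.4], "rot": [0, 0, -0.2], "gripper": 3.5},
    {"offset": [1.91, -0.05, 0.61], "rot": [0.06, 0, -0.3], "gripper": 3.5},
    {"offset": [2.9, -0.08, 0.82], "rot": [0.1, 0, -0.45], "gripper": 3.5},
    {"offset": [3.87, -0.1, 1.03], "rot": [0.13, 0, -0.6], "gripper": 3.5},
    {"offset": [4.85, -0.13, 1.24], "rot": [0.16, 0, -0.75], "gripper": 3.5},
    {"offset": [5.83, -0.16, 1.45], "rot": [0.2, 0, -0.9], "gripper": 3.5},
    {"offset": [6.8, -0.18, 1.65], "rot": [0.22, 0, -1.05], "gripper": 3.5},
    {"offset": [7.8, -0.2, 1.86], "rot": [0.25, 0, -1.2], "gripper": 3.5},
    {"offset": [8.76, -0.23, 2.07], "rot": [0.28, 0, -1.35], "gripper": 3.5},
    {"offset": [9.74, -0.26, 2.28], "rot": [0.31, 0, -1.47], "gripper": 3.5},
    {"offset": [9.74, -0.26, 2.28], "rot": [0.31, 0, -1.47], "gripper": 3.5}
  ]
}}

```text
time_s: 4.55
eef_pos: [581.6, 21.0, 143.5]
ee_rot: [-0.072, 0.727, 0.678, 0.077]
force: [-0.1, 3.9, 2.1]
grip_width: 0.46
grip_force: 45.9
```

```bash
python3 -c "
from h import *
goto([577,-52,118],-4.1)
s=cam('side');t=cam('top')
a=s['color'][100:280,150:350];b=t['color'][180:360,170:370]
im=np.hstack([a,b])[...,::-1]
cv2.imwrite('pics/f.png',cv2.resize(im,None,fx=2,fy=2,interpolation=2))"
```

```text
t 4.55 pos [581.6  21.  143.5] F [-0.1  3.9  2.1] off cm [-7.68  0.05  0.97] rot [ -0.  -12.1   0.1] w 0.46
```

View pics/f.png

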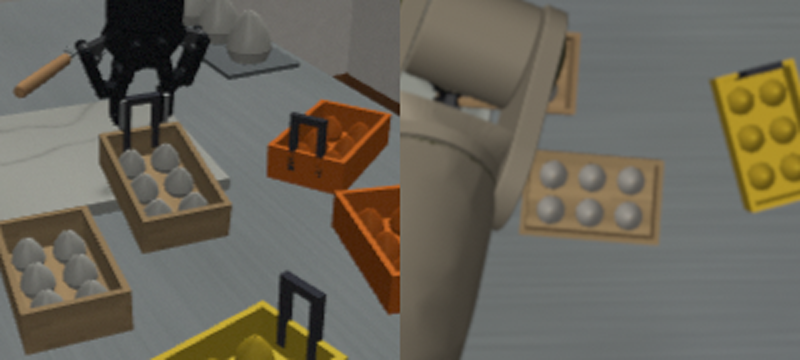

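Left panel: tray end is over the slab, handle held at (140,120), tail on the worktop at (185,245). Lower gently and release, then withdraw along the tool axis.

Request:
{"method": "step_arm", "body": {
  "plan": [
    {"offset": [0.16, 0, 0.19], "rot": [0, -1, 0], "gripper": 3.5},
    {"offset": [0.33, 0, 0.37], "rot": [0, -2, 0], "gripper": 3.5},
    {"offset": [0.33, 0, 0.37], "rot": [0, -2, 0], "gripper": 3.5},
    {"offset": [0.33, 0, 0.37], "rot": [0, -2, 0], "gripper": 6},
    {"offset": [0.33, 0, 0.37], "rot": [0, -2, 0], "gripper": 6},
    {"offset": [0.33, 0, 0.37], "rot": [0, -2, 0], "gripper": 6},
    {"offset": [0.33, 0, 0.37], "rot": [0, -2, 0], "gripper": 6},
    {"offset": [0.33, 0, -2], "rot": [0, -2, 0], "gripper": 6},
    {"offset": [0.33, 0, -5], "rot": [0, -2, 0], "gripper": 6},
    {"offset": [0.33, 0, -8], "rot": [0, -2, 0], "gripper": 6},
    {"offset": [0.33, 0, -8], "rot": [0, -2, 0], "gripper": 5}
  ]
}}

```text
time_s: 5.75
eef_pos: [581.8, 5.1, 226.0]
ee_rot: [-0.056, 0.729, 0.679, 0.066]
force: [-0.0, -0.1, 0.3]
grip_width: 0.584
grip_force: 0.0
```

```bash
python3 -c "
from h import *
goto([562,-190,230],-4.1)
s=cam('side'); save(s,'g.png',(150,100,350,250,4))
P=s['P']; hsv=cv2.cvtColor(s['color'],cv2.COLOR_RGB2HSV)
m=(hsv[...,0]>8)&(hsv[...,0]<22)&(hsv[...,1]>70)&(hsv[...,1]<180)&(P[...,0]>505)&(P[...,0]<660)&(P[...,1]<150)&(P[...,1]>-240)
Q=P[m]; print(len(Q)); 
for k in range(3): print(np.nanpercentile(Q[:,k],[1,5,50,95,99]).round())
"
```

```text
t 5.75 pos [581.8   5.1 226. ] F [-0.  -0.1  0.3] off cm [-19.24  -0.57  -3.77] rot [ 0.4 -9.9  0. ] w 0.58
1990
[527. 529. 579. 619. 623.]
[-110. -108.  -59.   37.   40.]
[ 1.  6. 34. 60. 63.]
```

View pics/g.png

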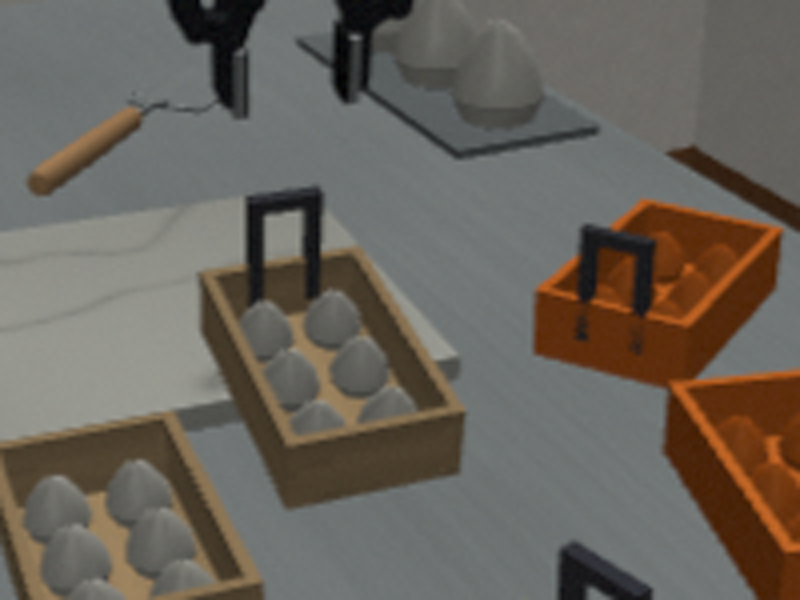

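g.png: the tray rests with its handle end on the slab (handle at (285,240)) and its tail on the worktop, lower edge about (375,490). It has been released. Next, move behind the tail.

```bash
python3 -c "
from h import *
goto([569,-165,226],-4.1)"
```

```text
t 5.8 pos [581.1   5.5 223.7] F [-0.5 -0.  -0.5] off cm [-16.8    0.02  -3.18] rot [  0.2 -10.    0. ] w 0.58
```

Request:
{"method": "step_arm", "body": {
  "plan": [
    {"offset": [-4, 0, -0.8], "rot": [0.2, -5, 0], "gripper": 5},
    {"offset": [-8, 0, -1.6], "rot": [0.2, -10, 0], "gripper": 5},
    {"offset": [-12, 0, -2.4], "rot": [0.2, -10, 0], "gripper": 5},
    {"offset": [-16.8, 0, -3.2], "rot": [0.2, -10, 0], "gripper": 5},
    {"offset": [-16.8, 0, -3.2], "rot": [0.2, -10, 0], "gripper": 5},
    {"offset": [-16.8, 0, -3.2], "rot": [0.2, -10, 0], "gripper": 5}
  ]
}}

```text
time_s: 6.4
eef_pos: [568.0, -165.1, 223.2]
ee_rot: [-0.002, 0.732, 0.681, -0.001]
force: [-0.3, 0.8, -1.0]
grip_width: 0.587
grip_force: 0.0
```

```bash
python3 -c "
from h import *
goto([569,-165,93],-4.1)"
```

```text
t 6.4 pos [ 568.  -165.1  223.2] F [-0.3  0.8 -1. ] off cm [ 0.    0.17 13.02] rot [-0.3 -0.1 -0.1] w 0.59
```

Request:
{"method": "step_arm", "body": {
  "plan": [
    {"offset": [0, 0.1, 5], "rot": [0, 0, 0], "gripper": 5},
    {"offset": [0, 0.1, 9], "rot": [0, 0, 0], "gripper": 5},
    {"offset": [0, 0.1, 13], "rot": [0, 0, 0], "gripper": 5},
    {"offset": [0, 0.1, 13], "rot": [0, 0, 0], "gripper": 5},
    {"offset": [0, 0.1, 13], "rot": [0, 0, 0], "gripper": 5}
  ]
}}

```text
time_s: 6.9
eef_pos: [569.4, -163.8, 95.2]
ee_rot: [-0.001, 0.731, 0.682, -0.001]
force: [-0.3, 0.3, 1.2]
grip_width: 0.585
grip_force: 0.0
```

Request:
{"method": "step_arm", "body": {
  "plan": [
    {"offset": [1, 0, 0], "rot": [0, 0, 0], "gripper": 5},
    {"offset": [2, 0, 0], "rot": [0, 0, 0], "gripper": 5},
    {"offset": [3, 0, 0], "rot": [0, 0, 0], "gripper": 5},
    {"offset": [3.7, 0, 0], "rot": [0, 0, 0], "gripper": 5},
    {"offset": [4.4, 0, 0], "rot": [0, 0, 0], "gripper": 5},
    {"offset": [5, 0, 0], "rot": [0, 0, 0], "gripper": 5},
    {"offset": [5.6, 0, 0], "rot": [0, 0, 0], "gripper": 5},
    {"offset": [6.2, 0, 0], "rot": [0, 0, 0], "gripper": 5},
    {"offset": [6.8, 0, 0], "rot": [0, 0, 0], "gripper": 5},
    {"offset": [7.4, 0, 0], "rot": [0, 0, 0], "gripper": 5},
    {"offset": [8.0, 0, 0], "rot": [0, 0, 0], "gripper": 5},
    {"offset": [8.0, 0, 0], "rot": [0, 0, 0], "gripper": 5}
  ]
}}

```text
time_s: 8.1
eef_pos: [574.7, -83.9, 94.6]
ee_rot: [-0.002, 0.732, 0.682, -0.001]
force: [0.1, 0.7, -0.5]
grip_width: 0.588
grip_force: 0.0
```

```bash
python3 -c "
from h import *
goto([575,-4,93],-4.1)
s=cam('side'); save(s,'i.png',(150,100,350,250,4))"
```

```text
t 8.1 pos [574.7 -83.9  94.6] F [ 0.1  0.7 -0.5] off cm [ 7.97 -0.53  0.17] rot [-0.2 -0.   0.1] w 0.59
```

View pics/i.png

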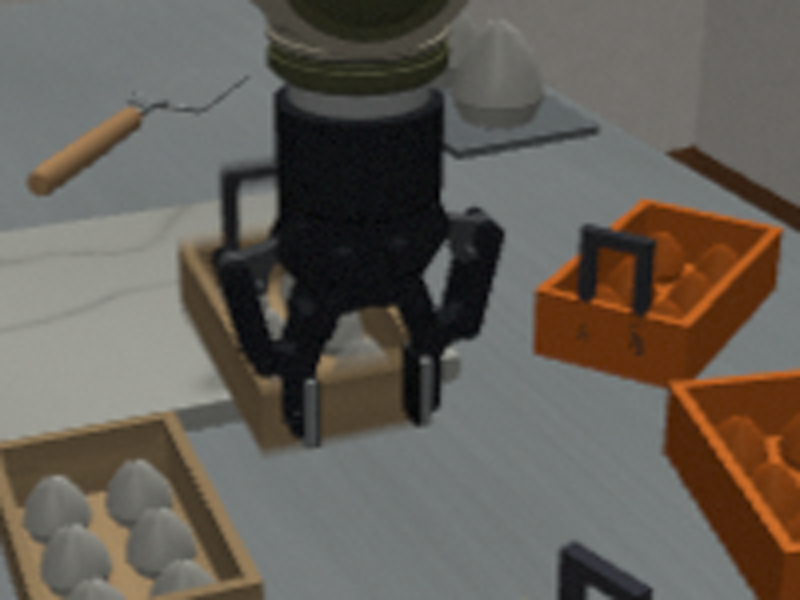

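Fingers (310,410) and (422,390) bear squarely on the tail. Pushing on.

Request:
{"method": "step_arm", "body": {
  "plan": [
    {"offset": [0.7, 0, 0], "rot": [0, 0, 0], "gripper": 5},
    {"offset": [1.4, 0, 0], "rot": [0, 0, 0], "gripper": 5},
    {"offset": [2.1, 0, 0], "rot": [0, 0, 0], "gripper": 5},
    {"offset": [2.8, 0, 0], "rot": [0, 0, 0], "gripper": 5},
    {"offset": [3.5, 0, 0], "rot": [0, 0, 0], "gripper": 5},
    {"offset": [4.2, 0, 0], "rot": [0, 0, 0], "gripper": 5},
    {"offset": [4.9, 0, 0], "rot": [0, 0, 0], "gripper": 5},
    {"offset": [5.6, 0, 0], "rot": [0, 0, 0], "gripper": 5},
    {"offset": [6.3, 0, 0], "rot": [0, 0, 0], "gripper": 5},
    {"offset": [7.0, 0, 0], "rot": [0, 0, 0], "gripper": 5},
    {"offset": [7.7, 0, 0], "rot": [0, 0, 0], "gripper": 5},
    {"offset": [8.4, 0, 0], "rot": [0, 0, 0], "gripper": 5}
  ]
}}

```text
time_s: 9.35
eef_pos: [580.7, -0.5, 94.6]
ee_rot: [-0.001, 0.732, 0.682, -0.001]
force: [-0.2, -1.3, -1.5]
grip_width: 0.585
grip_force: 0.8
```

```bash
python3 -c "
from h import *
goto([575,2,93],-4.1)
s=cam('side'); save(s,'j.png',(150,100,350,250,4))"
```

```text
t 9.35 pos [ 5.807e+02 -5.000e-01  9.460e+01] F [-0.2 -1.3 -1.5] off cm [ 0.21 -0.58  0.16] rot [-0.2 -0.   0. ] w 0.59
```

View pics/j.png

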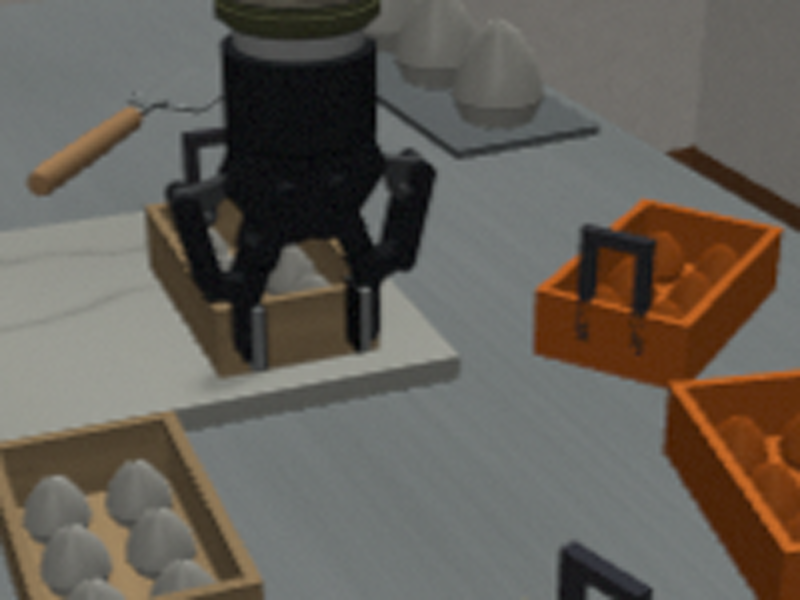

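The tray's whole underside is on the slab; its tail edge, at (300,365), is clear of the slab edge at (300,395). I'll back off, raise and check.

Request:
{"method": "step_arm", "body": {
  "plan": [
    {"offset": [-2, 0, 0], "rot": [0, 0, 0], "gripper": 5},
    {"offset": [-5, 0, 0], "rot": [0, 0, 0], "gripper": 5},
    {"offset": [-9, 0, -3], "rot": [0, 0, 0], "gripper": 5},
    {"offset": [-13, 0, -7], "rot": [0, 0, 0], "gripper": 5},
    {"offset": [-17, 0, -11], "rot": [0, 0, 0], "gripper": 5},
    {"offset": [-21, 0, -15], "rot": [0, 0, 0], "gripper": 5},
    {"offset": [-25, 0, -18], "rot": [0, 0, 0], "gripper": 5},
    {"offset": [-29, 0, -20], "rot": [0, 0, 0], "gripper": 5},
    {"offset": [-29, 0, -20], "rot": [0, 0, 0], "gripper": 5}
  ]
}}

```text
time_s: 10.3
eef_pos: [560.4, -294.0, 297.6]
ee_rot: [0.001, 0.733, 0.68, -0.001]
force: [-0.1, 0.9, -0.6]
grip_width: 0.586
grip_force: 0.0
```

Run:
```python
from h import *
t=cam("top"); s=cam("side")
a=s['color'][100:280,150:350];b=t['color'][150:330,80:280]
cv2.imwrite('pics/k.png',cv2.resize(np.hstack([a,b])[...,::-1],None,fx=2,fy=2,interpolation=2))
hsv=cv2.cvtColor(t["color"],cv2.COLOR_RGB2HSV)
m=(hsv[...,0]>8)&(hsv[...,0]<22)&(hsv[...,1]>70)&(hsv[...,1]<180)
m[:180]=0; m[:,:100]=0; m[:,310:]=0
for b in big(cv2.morphologyEx(m.astype(np.uint8),cv2.MORPH_CLOSE,np.ones((5,5)))):
    q=box(b); w=ray(t,q,55); print(b.sum(),w[:,:2].round().tolist(),np.linalg.norm(np.diff(w,axis=0),axis=1).round())
```

```text
2006 [[547.0, 163.0], [635.0, 161.0], [625.0, 7.0], [536.0, 12.0]] [ 89. 154.  89.]
1956 [[403.0, -44.0], [490.0, -51.0], [478.0, -198.0], [390.0, -189.0]] [ 87. 147.  88.]
```

View pics/k.png

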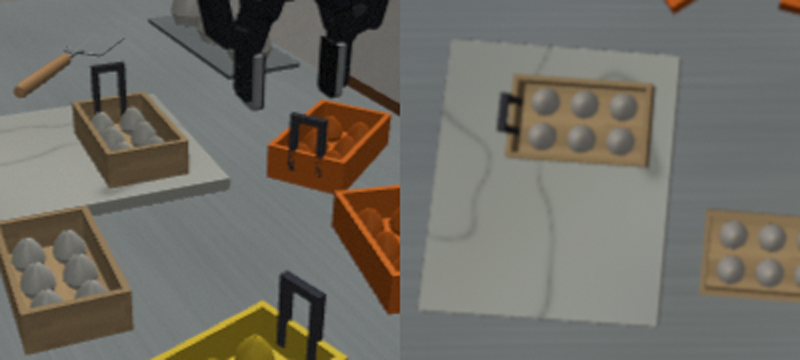

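The tray is flat on the slab, with its tail about 20 mm inside the edge at (650,120) in the right panel and square to within about 2°. The spare tray hasn't moved, so I'm handing in.

```bash
python3 -c "
from rig import *
print(finish_job())"
```

```text
the job is handed in; nothing more can be done
None
```

The handled tray now stands flat on the marble slab, about 20 mm inside its edge and within roughly 2° of square; the spare tray was not moved, and the job was handed in at about 10 s.

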